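# Load the washed cups into the flap dryer

### The job

Put the steel cassette that holds the washed cups (not the empty frame) onto the dryer's loading ledge between the guide rails, then slide it in through the self-closing flap until it is fully home against the back stop and the flap has dropped shut behind it. Keep the cassette level, set it down without dropping it and do not ram it, and leave the other things on the bench where they are.

Things in the scene. Friction and masses are not known exactly. Their poses are not given: they have to be found in the camera images.
- cassette: Cassette to load: open steel frame 128 mm long (x), 54 wide (y), 28 high, both ends alike; five upturned oblong off-white cups fixed in it crosswise, tops 36 mm above its underside, the end cups 15 mm from the ends. About 0.3 kg. Origin: centre of the underside, z up. Stands on the bench; grasp across the 54 mm width by the smooth side walls.
- dryer: Bench air dryer, fixed: low white chamber 210 mm wide, clear window in its roof, tall blue blower head (180 mm high) behind, steel ledge in front. Origin: on the bench below the flap, on the loading line; x the way in (level), y left when looking in, z up. Front wall's outer face at x = 0; chamber roof 118 mm above the bench over x = 0 to 182 mm. Cassette home: its origin at x = 96 mm.
- sill (a point): Point on the ledge below the closed flap, midway between the rails. Ledge and chamber floor are one level surface 30 mm above the bench; the ledge reaches 175 mm out from here, 86 mm wide. Front wall is 10 mm thick; its doorway is 80 mm wide, its lintel's underside 78 mm above the ledge, the wall's top and roof 88 mm above it.
- ledge_mid (a point): Where the cassette's underside centre goes on the ledge: on the ledge surface midway between the rails, 92 mm out from the flap. The two guide rails are 8 mm high, 5 mm thick, 62 mm apart inside, and run from 172 mm outside the flap to the back stop.
- back_stop (a point): Point on the chamber floor at the face of the back stop (30 mm high), midway between the rails, 160 mm in from the sill. A cassette that touches it has its near end 32 mm inside the flap.
- flap (a joint): Steel flap 78 mm wide, 54 long, hanging in the doorway from a pin 76 mm above the ledge; shut, its lower edge is 22 mm above the ledge (air gap). 0 = shut; grows as it swings inward and up, to 1.45 rad; inward only. Own weight and a weak spring shut it (under 1 N at the edge opens it). It rides on what goes in and shuts once the cassette's near end is over 25 mm inside.
- flap_edge (a point): Middle of the flap's lower edge.
- spare_frame: An empty cassette frame, same 128 x 54 x 28 mm steel frame but without cups. Origin: centre of the underside. Not to be used; leave it.
- stray_cup: A single upturned oblong cup, 44 x 17 x 33 mm. Origin: centre of the underside. Bystander.
- beaker: Clear beaker, 52 mm across, 65 mm high. Origin: centre of the underside. Bystander.
- flask: Conical glass flask, 72 mm across the foot, 106 mm high. Origin: centre of the underside. Bystander.
- spatula: Thin steel lab spatula lying on the bench, 170 mm long. Origin: its middle. Bystander.
- stopper: Rubber stopper, 32 mm across, 22 mm high. Origin: centre of the underside. Bystander.

How it is judged:
By the outcome, as a careful person would: the job done as asked, in the order asked, and still so for the second after the job is handed in, with the robot touching nothing.
It also fails if it takes over 61 s, if anything falls off the work surface, if the arm or the gripper's body presses on something with over 40 N, if the wrist force passes 120 N, or if a joint passes its speed limit or range.

### The arm

A 7-joint arm with a two-finger parallel gripper is mounted at the origin on the work surface. World frame = base frame: x ahead of the robot, y to its left, z up, the work surface at z = 0. Lengths are in m, angles in rad, forces in N, time in s.
With the tool pointing down it reaches from about 0.425 to 0.875 m from the base axis. Payload 8.4 kg.
Tool frame: the origin (TCP) lies at the very end of the fingers, on their centre line; the grasp point (between the pads) lies tcp_to_grasp behind it (tcp_to_grasp is the distance from the TCP to the grasp point, in m); y points along the fingers, z is the direction in which the jaws open and shut, and the axes are right-handed (so a half turn about y gives the same grasp; the last joint's range is limited). The gripper opens to 85 mm and grips with 20 to 120 N. Pads are 22 mm wide; open, the fingers measure 114 mm over their backs; the gripper's body (76 mm by 85 mm) begins 54 mm behind the grasp point. The pads swing forward as they close: fully open they stand 13 mm farther back than shut.
Start: joints at [-0.099, 0.333, 0.04, 1.465, -0.013, 1.343, -0.059], TCP at [0.65, -0, 0.231] pointing down, gripper open.
Joint ranges: [-2.58, 2.58], [-0.38, 2.09], [-1.3, 1.39], [0.25, 2.4], [-1.5, 4.64], [0.08, 2.09], [-2.65, 2.65]. Speed limits (rad/s): [2.22, 2.22, 2.79, 2.79, 3.14, 3.14, 3.14].

### API

Orientations are given as a rotation vector (axis times angle).
In Python, from station import state, camera, calibration, finish_job, tcp_to_grasp gives the robot as it stands.
- The arm moves only by the shell command python3 -m crank 'ROWS' [FORCE]. ROWS is text: rows parted by semicolons, each of 5 numbers parted by spaces: the opening, from -1 (shut) to 1 (fully open), so that 0 is half open, then the shift along the tool's x, y, z in mm, then the turn about the tool's y in rad. A call has 1 to 5 rows; each row shifts and turns the pose as measured when the row begins, along the tool's axes as they then stand; what a row does not reach is not made up. A row lasts 1/10 s, in which the tool goes at most 50 mm and 8.59 degrees, less where a joint would pass 70% of its speed; a pose out of reach is approached as far as the arm can. A call with a gripper value outside its range is refused whole. The fingers move at their own pace and stop on an object; FORCE is the grip in N (left out, the last holds). Time passes only in rows, so rows that do not move let the fingers close. It gives the time, the measured TCP pose, the force and the opening at its end, in the units of the state.
- state(): the state, without advancing time (a new reading comes with each control period).
- camera(name): name is "scene" or "side" or "wrist"; returns (picture, depth): 400x640x3 uint8, red, green, blue; 400x640 float32, m along the optical axis (not along the pixel's ray), 0 where there is no reading.
- calibration(name): a dict with "K" (3x3 intrinsics, pixels), "R" (3x3) and "t" (3): a world point X has camera coordinates R X + t; the wrist camera has in their place "T_tool_cam" (4x4, takes a point from camera to tool coordinates, whose origin is the TCP and whose axes are the tool frame's). Camera axes: x right, y down, z forward; pixel columns grow to the right and rows downward; lengths in m; the calibration is good to about 2 mm. A picture is of the moment at which its call begins: read the wrist's pose just before it. calibration takes no time and is no camera call.
- finish_job(): hands the job in, once; it reports no verdict.
The state is a dict: "time_s": time; "joint_positions": joint angles; "joint_vel": joint speeds; "joint_torque": joint torques, N m; "tool_pos": TCP position; "tcp_rot": TCP orientation; "contact_force": force on the tool from outside, world axes, zero at the start; "ft_torque": the same for the moment, N m; "grip_width": finger opening in m.
Only numpy, scipy, OpenCV 4.12 (cv2) and the standard library are available. Lean on these libraries where they do the work, as an engineer would, in place of code of your own. Each camera call takes 0.05 s, during which the arm holds its last target. There are 200 camera calls.

## Working session

There is one attempt and no reset: what is moved stays moved. The work goes in short steps, Python scripts to look and compute and a shell command to move; the robot and the scene stay as the last step left them, time stands still between calls to the robot, and variables do not carry over. Pictures are saved under pics/ and viewed, about 8 in all and at most 12, crops included, and the job is handed in when it is done.

```bash
mkdir -p pics; cat > h.py <<'E'
import numpy as np, cv2
from scipy.spatial.transform import Rotation as R
from station import state, camera, calibration, tcp_to_grasp
def shot(n,name):
    s=state(); im,d=camera(n); np.savez(f'pics/{name}.npz',im=im,d=d,p=s['tool_pos'],r=s['tcp_rot'])
    cv2.imwrite(f'pics/{name}.png',im[:,:,::-1]); return im,d,s
def world(n,name):
    f=np.load(f'pics/{name}.npz'); d=f['d'].astype(float); c=calibration(n); K=np.array(c['K'])
    v,u=np.mgrid[:400,:640]; P=np.stack([(u-K[0,2])/K[0,0]*d,(v-K[1,2])/K[1,1]*d,d],-1)
    if n=='wrist':
        T=np.array(c['T_tool_cam']); Q=P@T[:3,:3].T+T[:3,3]; W=Q@R.from_rotvec(f['r']).as_matrix().T+f['p']
    else: W=(P-np.array(c['t']))@np.array(c['R'])
    W[d==0]=np.nan; return W,f['im']
E
python3 - <<'E'
from h import *
s=state();print(s,tcp_to_grasp);print(R.from_rotvec(s['tcp_rot']).as_matrix().round(3))
a=shot('scene','a');b=shot('side','b');print(calibration('wrist'))
E
```

```text
{'time_s': 0.0, 'joint_positions': array([-0.09916681,  0.33393291,  0.0398791 ,  1.46628947, -0.01339738,
        1.34330233, -0.05847074]), 'joint_vel': array([ 5.53348897e-05, -7.15250274e-04, -1.08507430e-03,  1.00171879e-03,
        4.50818532e-04,  3.01012541e-04,  2.02972728e-03]), 'joint_torque': array([ 4.63630895e-04, -6.58554840e+01,  1.36586554e+00, -4.05554795e+01,
        1.68904377e-02,  1.27170872e-02, -1.99809978e-05]), 'tool_pos': array([ 6.49533759e-01, -5.52529046e-05,  2.30398216e-01]), 'tcp_rot': array([-1.21049794,  1.21038655, -1.20851922]), 'contact_force': array([-0.31004856,  0.30645168, -1.32086746]), 'ft_torque': array([ 0.01930695, -0.03724211,  0.01020589]), 'grip_width': 0.08520984288559133} 0.0187
[[-0.    -0.002  1.   ]
 [-1.    -0.    -0.   ]
 [ 0.    -1.    -0.002]]
{'K': array([[312.10944066,   0.        , 318.79083697],
       [  0.        , 312.10944066, 197.38933976],
       [  0.        ,   0.        ,   1.        ]]), 'T_tool_cam': array([[ 5.68573048e-04,  9.50228263e-01,  3.11554047e-01,
        -8.09812122e-02],
       [-7.07018066e-04, -3.11553638e-01,  9.50228305e-01,
        -1.43049883e-01],
       [ 9.99999588e-01, -7.60548543e-04,  4.94687548e-04,
        -7.11081793e-04],
       [ 0.00000000e+00,  0.00000000e+00,  0.00000000e+00,
         1.00000000e+00]])}
```

View pics/a.png

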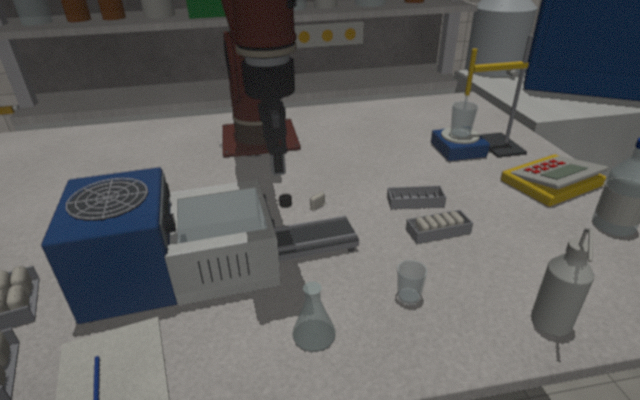

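View pics/b.png

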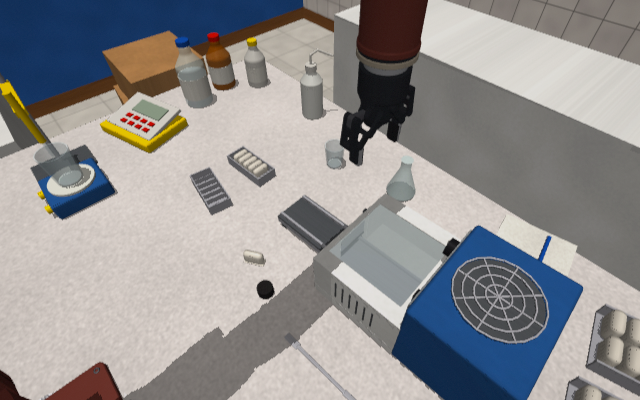

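The scene view (a) shows the cassette with cups at (440,225), the empty frame at (416,197), and the ledge at (318,236) pointing right with the dryer on the left. The side view (b) shows the cassette at (251,165), the frame at (211,190) and the ledge at (312,222).

```bash
python3 - <<'E'
from h import *
W,im=world('side','b')
def q(us):
    for u,v in us: print((u,v),W[v,u].round(4))
q([(251,165),(240,160),(262,172),(211,190),(312,222),(297,216),(320,235),(254,257),(265,289),(335,155),(400,190),(345,235),(380,215),(430,230),(350,290),(315,260),(400,205)])
for nm,(u0,u1,v0,v1),(z0,z1) in [('cass',(222,280,140,190),(.024,.045)),('casscups',(222,280,140,190),(.032,.045)),('frame',(185,236,162,217),(.02,.035)),('ledge',(275,350,190,255),(.027,.033)),('rails',(275,350,190,255),(.0345,.045)),('roof',(310,450,195,340),(.108,.128))]:
    w=W[v0:v1,u0:u1].reshape(-1,3); w=w[(w[:,2]>z0)&(w[:,2]<z1)]
    r=cv2.minAreaRect((w[:,:2]*1000).astype(np.float32)); print(nm,len(w),r,w.mean(0).round(4)); print(cv2.boxPoints(r).round(0).tolist())
W,im=world('scene','a')
for nm,(u0,u1,v0,v1),(z0,z1) in [('cass',(400,480,203,245),(.02,.045)),('casscups',(400,480,203,245),(.031,.045)),('frame',(380,450,182,210),(.02,.035)),('ledge',(270,362,215,262),(.026,.034)),('rails',(270,362,215,262),(.0345,.045)),('roof',(165,280,180,300),(.108,.128))]:
    w=W[v0:v1,u0:u1].reshape(-1,3); w=w[(w[:,2]>z0)&(w[:,2]<z1)]
    r=cv2.minAreaRect((w[:,:2]*1000).astype(np.float32)); print(nm,len(w),r,w.mean(0).round(4));print(cv2.boxPoints(r).round(0).tolist())
E
```

```text
(251, 165) [0.5729 0.3198 0.037 ]
(240, 160) [0.5646 0.3583 0.0331]
(262, 172) [nan nan nan]
(211, 190) [0.4652 0.348  0.0006]
(312, 222) [0.5713 0.0839 0.0302]
(297, 216) [0.5572 0.1186 0.0311]
(320, 235) [0.5611 0.0461 0.0299]
(254, 257) [0.4253 0.0958 0.0299]
(265, 289) [0.4019 0.0275 0.0205]
(335, 155) [0.7402 0.1902 0.0546]
(400, 190) [0.7871 0.0153 0.0309]
(345, 235) [ 0.5542 -0.0327  0.1177]
(380, 215) [ 0.6369 -0.0442  0.1173]
(430, 230) [ 0.6783 -0.1307  0.1177]
(350, 290) [ 0.4846 -0.1159  0.1144]
(315, 260) [ 0.4784 -0.0357  0.1176]
(400, 205) [ 0.684  -0.0541  0.1182]
cass 633 ((543.6925659179688, 338.15032958984375), (131.56651306152344, 131.1448974609375), 4.607773303985596) [0.5791 0.336  0.0304]
[[473.0, 398.0], [483.0, 268.0], [615.0, 278.0], [604.0, 409.0]]
casscups 253 ((580.9854736328125, 339.7340087890625), (39.649986267089844, 95.07785034179688), 3.7008605003356934) [0.5808 0.3376 0.0342]
[[558.0, 386.0], [564.0, 291.0], [604.0, 294.0], [598.0, 388.0]]
frame 248 ((490.0152893066406, 331.56842041015625), (131.64146423339844, 115.6549072265625), 81.56841278076172)
[... 1180 characters left out ...]
7661743164) [0.4606 0.3392 0.0264]
[[421.0, 279.0], [480.0, 270.0], [499.0, 398.0], [440.0, 407.0]]
ledge 1472 ((580.3589477539062, 73.03076934814453), (81.51421356201172, 168.2183837890625), 5.781426906585693) [0.5818 0.0734 0.0323]
[[531.0, 153.0], [548.0, -15.0], [629.0, -7.0], [612.0, 161.0]]
rails 661 ((576.9317626953125, 72.28668212890625), (81.99456787109375, 162.416748046875), 3.3205878734588623) [0.5778 0.0721 0.0386]
[[531.0, 151.0], [541.0, -11.0], [623.0, -6.0], [613.0, 156.0]]
roof 6721 ((589.3206787109375, -108.53221130371094), (215.41378784179688, 191.92532348632812), 4.443730354309082) [ 0.6077 -0.1072  0.1189]
[[475.0, -21.0], [489.0, -213.0], [704.0, -196.0], [689.0, -5.0]]
```

```bash
python3 -m crank '1 0 0 0 -0.08; 1 -30 0 -6 0; 1 -40 0 -8 0; 1 -40 0 -8 0; 1 -40 0 -8 0'; python3 -m crank '1 -40 0 -8 0; 1 -40 0 -8 0; 1 -40 0 -4 0; 1 -30 0 0 0; 1 0 0 0 0'
python3 - <<'E'
from h import *
s=state();print(s['time_s'],s['tool_pos'],s['joint_positions']);print(R.from_rotvec(s['tcp_rot']).as_matrix().round(3))
shot('wrist','c')
W,im=world('wrist','c')
w=W.reshape(-1,3); w=w[(w[:,2]>.022)&(w[:,2]<.045)&(abs(w[:,0]-.5815)<.05)&(abs(w[:,1]-.342)<.085)]
r=cv2.minAreaRect((w[:,:2]*1000).astype(np.float32)); print(len(w),r,w.mean(0),cv2.boxPoints(r).round(0).tolist())
E
```

```text
time_s: 0.6
tool_pos: [0.6072, 0.142, 0.2273]
tcp_rot: [-1.249, 1.159, -1.159]
contact_force: [0.6, 0.8, 1.0]
grip_width: 0.0852
time_s: 1.1
tool_pos: [0.5701, 0.3029, 0.2246]
tcp_rot: [-1.255, 1.157, -1.149]
contact_force: [-0.4, -0.4, -0.2]
grip_width: 0.0854
1.1 [0.5700819  0.30287242 0.22457734] [-0.45940736  0.34061745 -0.12515749  1.46928786  0.04018427  1.34448058
 -0.50854313]
[[ 0.078 -0.01   0.997]
 [-0.997 -0.003  0.078]
 [ 0.003 -1.    -0.01 ]]
3938 ((580.990966796875, 342.9070129394531), (54.138587951660156, 127.38607788085938), 4.340926647186279) [0.58088031 0.34549346 0.03238541] [[549.0, 404.0], [559.0, 277.0], [613.0, 281.0], [603.0, 408.0]]
```

View pics/c.png

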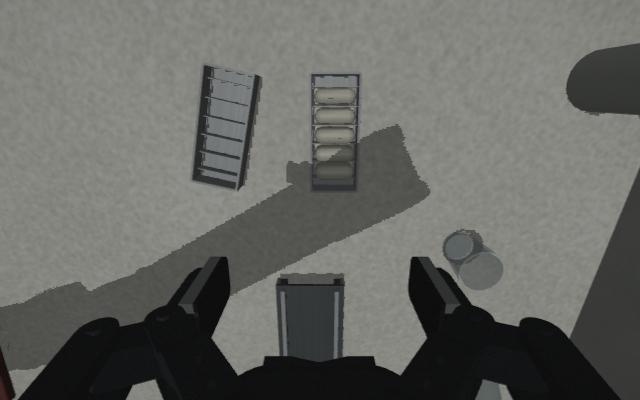

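The wrist view (c) shows the cups cassette at (335,133), the spare frame at (226,127), and the ledge end at (311,278). The measured cassette size of 54×127 mm matches the given one.

```bash
python3 -m crank '1 -20 20 8 0; 1 -19 35 8 0; 1 0 40 0 0; 1 0 30 0 0; 1 0 0 0 0'; 
python3 - <<'E'
from h import *
s=state();print(s['time_s'],s['tool_pos']);M=R.from_rotvec(s['tcp_rot']).as_matrix();print(M.round(3))
print(M.T@(np.array([.581,.343,.011])-s['tool_pos']))
W,im=world('wrist','c')
w=W[270:355,270:350].reshape(-1,3)
for z0,z1 in[(.027,.033),(.035,.042)]:
  a=w[(w[:,2]>z0)&(w[:,2]<z1)]; r=cv2.minAreaRect((a[:,:2]*1000).astype(np.float32)); print(len(a),r,cv2.boxPoints(r).round(0).tolist())
E
```

```text
time_s: 1.65
tool_pos: [0.5869, 0.3339, 0.0959]
tcp_rot: [-1.252, 1.159, -1.16]
contact_force: [-0.1, -0.8, 0.5]
grip_width: 0.0854
1.65 [0.58690451 0.33389114 0.0958869 ]
[[ 0.069 -0.006  0.998]
 [-0.998 -0.008  0.069]
 [ 0.007 -1.    -0.007]]
[-0.01012261  0.08484893 -0.00467047]
4060 ((571.2863159179688, 100.96148681640625), (86.19322204589844, 111.5770263671875), 4.721799373626709) [[524.0, 153.0], [533.0, 42.0], [619.0, 49.0], [610.0, 160.0]]
534 ((571.15380859375, 102.72108459472656), (72.05815887451172, 101.96398162841797), 4.5622992515563965) [[531.0, 151.0], [539.0, 49.0], [611.0, 55.0], [603.0, 156.0]]
```

```bash
python3 -m crank '1 -5 15 -2 -0.006; 1 -5 25 -2 0; 1 0 22 0 0; 1 0 13 0 0; 1 0 0 0 0'; 
python3 - <<'E'
from h import *
s=state();print(s['time_s'],s['tool_pos']);M=R.from_rotvec(s['tcp_rot']).as_matrix();print(M.round(3))
print(M.T@(np.array([.581,.343,.011])-s['tool_pos']))
E
```

```text
time_s: 2.15
tool_pos: [0.5863, 0.3415, 0.0235]
tcp_rot: [-1.246, 1.154, -1.161]
contact_force: [0.4, -0.3, 0.2]
grip_width: 0.0852
2.15 [0.58625502 0.34151726 0.02347252]
[[ 0.071  0.001  0.997]
 [-0.997 -0.005  0.071]
 [ 0.006 -1.     0.   ]]
[-0.00192158  0.01245992 -0.00514153]
```

```bash
python3 -m crank '1 -2 6 -5 -0.005; 1 0 6 -1 0; 1 0 1 0 0; -0.2 0 0 0 0; -0.2 0 0 0 0' 40;  python3 -m crank '-1 0 0 0 0; -1 0 0 0 0;-1 0 0 0 0; -1 0 0 0 0' 40; 
python3 - <<'E'
from h import *
s=state();print(s['time_s'],s['tool_pos'],s['joint_positions']);M=R.from_rotvec(s['tcp_rot']).as_matrix();print(M.round(3))
E
```

```text
time_s: 2.65
tool_pos: [0.5819, 0.3443, 0.0139]
tcp_rot: [-1.242, 1.147, -1.158]
contact_force: [0.6, 0.2, -0.2]
grip_width: 0.0585
time_s: 3.05
tool_pos: [0.5821, 0.3443, 0.0143]
tcp_rot: [-1.242, 1.147, -1.158]
contact_force: [-0.7, -0.7, -0.1]
grip_width: 0.0528
3.05 [0.58211094 0.34428687 0.01434126] [-0.50913374  0.56594735 -0.12556469  1.60009054  0.08765104  0.97719691
 -0.58803419]
[[ 0.076  0.006  0.997]
 [-0.997 -0.002  0.076]
 [ 0.003 -1.     0.006]]
```

```bash
python3 -m crank '-1 0 -10 0 0; -1 0 -20 0 0;-1 0 -25 0 0; -1 5 -15 0 0; -1 15 0 0 0' 60;  python3 -m crank '-1 25 0 0 0; -1 30 0 0 0;-1 30 0 0 0; -1 30 0 0 0; -1 30 0 0 0';python3 -m crank '-1 30 0 0 0; -1 30 0 0 0;-1 25 0 0 0; -1 10 0 0 0; -1 0 0 0 0'
python3 - <<'E'
from h import *
s=state();print(s['time_s'],s['tool_pos'],s['joint_positions']);M=R.from_rotvec(s['tcp_rot']).as_matrix();print(M.round(3))
print(M.T@(np.array([.5745,.075,.0443])-s['tool_pos']))
E
```

```text
time_s: 3.55
tool_pos: [0.5809, 0.3251, 0.0863]
tcp_rot: [-1.247, 1.148, -1.154]
contact_force: [0.5, -0.6, -3.6]
grip_width: 0.0524
time_s: 4.05
tool_pos: [0.59, 0.1711, 0.0831]
tcp_rot: [-1.252, 1.148, -1.152]
contact_force: [0.7, 0.0, -4.3]
grip_width: 0.0522
time_s: 4.55
tool_pos: [0.5938, 0.058, 0.0791]
tcp_rot: [-1.255, 1.16, -1.163]
contact_force: [-0.1, 0.7, -4.5]
grip_width: 0.0524
4.55 [0.59377994 0.0579855  0.07912202] [-0.14502759  0.35772503 -0.04018242  1.75910347  0.02827742  1.03540727
 -0.12928388]
[[ 0.068 -0.008  0.998]
 [-0.998 -0.012  0.068]
 [ 0.011 -1.    -0.009]]
[-0.01868048  0.03477275 -0.01776732]
```

```bash
python3 -m crank '-1 -10 0 -10 -0.013; -1 -9 0 -8 0; -1 0 0 0 0; -1 0 10 0 0; -1 0 0 0 0'
python3 - <<'E'
from h import *
s=state();print(s['time_s'],s['tool_pos']);M=R.from_rotvec(s['tcp_rot']).as_matrix();print(M.round(3))
print(M.T@(np.array([.5745,.075,.0443])-s['tool_pos']))
shot('side','d'); W,im=world('side','d')
w=W[180:260,270:360].reshape(-1,3)
w=w[(w[:,2]>.055)&(w[:,2]<.1)&(w[:,1]>-.01)&(abs(w[:,0]-.575)<.035)]
print(w.min(0),w.max(0))
cv2.imwrite('pics/d2.png',cv2.resize(im[140:290,230:450,::-1],None,fx=3.5,fy=3.5))
E
```

```text
time_s: 5.05
tool_pos: [0.571, 0.0821, 0.0673]
tcp_rot: [-1.264, 1.147, -1.146]
contact_force: [0.0, -1.0, -4.5]
grip_width: 0.052
5.05 [0.57104938 0.08212718 0.06734842]
[[ 0.088 -0.01   0.996]
 [-0.996 -0.01   0.088]
 [ 0.009 -1.    -0.01 ]]
[0.0071963  0.02308353 0.00304913]
[0.54004615 0.01260088 0.05508495] [0.60991873 0.14089395 0.09968666]
```

View pics/d2.png

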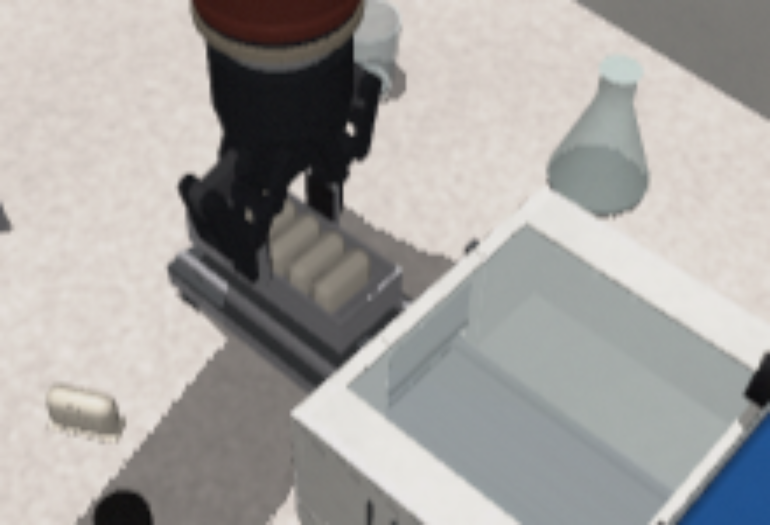

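The held cassette sits above the ledge, aligned between the rails and clear of the dryer front (crop around (290,270)). Next I'll lower it.

```bash
python3 -m crank '-1 5 0 3 0.006; -1 1 6 0 0; -1 0 6 0 0; -1 0 3 0 0; -1 0 0 0 0'
python3 - <<'E'
from h import *
s=state();print(s['time_s'],s['tool_pos']);M=R.from_rotvec(s['tcp_rot']).as_matrix();print(M.round(3))
print(M.T@(np.array([.5745,.075,.0443])-s['tool_pos']))
E
```

```text
time_s: 5.6
tool_pos: [0.5763, 0.0749, 0.0517]
tcp_rot: [-1.259, 1.151, -1.153]
contact_force: [-0.1, 0.4, -4.3]
grip_width: 0.0524
5.6 [0.57627454 0.07485158 0.0516513 ]
[[ 0.08  -0.008  0.997]
 [-0.997 -0.01   0.08 ]
 [ 0.009 -1.    -0.009]]
[-0.00035953  0.00736347 -0.00169194]
```

```bash
python3 -m crank '-1 0 3 -2 0; -1 0 2 0 0; -1 0 2 0 0; -1 0 0 0 0'; python3 -m crank '-1 0 1.5 0 0; -1 0 1 0 0; -1 0 0 0 0'
```

```text
time_s: 6.0
tool_pos: [0.5744, 0.0746, 0.0449]
tcp_rot: [-1.259, 1.151, -1.153]
contact_force: [0.3, -0.3, -3.2]
grip_width: 0.0521
time_s: 6.3
tool_pos: [0.5747, 0.0747, 0.0451]
tcp_rot: [-1.258, 1.15, -1.154]
contact_force: [0.2, -0.2, -4.0]
grip_width: 0.0523
```

```bash
python3 -m crank '-1 0 2.5 0 0; -1 0 2.5 0 0; -1 0 0 0 0'; python3 -m crank '-1 0 2 0 0;-1 0 2 0 0'
```

```text
time_s: 6.6
tool_pos: [0.5753, 0.0749, 0.0454]
tcp_rot: [-1.256, 1.149, -1.155]
contact_force: [0.3, 0.5, -3.9]
grip_width: 0.052
time_s: 6.8
tool_pos: [0.5758, 0.0749, 0.0444]
tcp_rot: [-1.255, 1.148, -1.155]
contact_force: [-18.3, -3.4, 34.1]
grip_width: 0.0521
```

```bash
python3 -m crank '-1 0 -0.3 0 0'; python3 - <<'E'
from h import *
s=state();print(s['tool_pos'],s['contact_force'],s['joint_positions']);M=R.from_rotvec(s['tcp_rot']).as_matrix();print(M.round(3))
E
```

```text
time_s: 6.9
tool_pos: [0.576, 0.075, 0.0451]
tcp_rot: [-1.255, 1.148, -1.156]
contact_force: [-0.1, -0.1, -3.8]
grip_width: 0.0522
[0.57595774 0.07499917 0.04514937] [-0.08637022 -0.05256146 -3.81728675] [-0.16705447  0.36632994 -0.05296233  1.82793796  0.03367588  0.95252508
 -0.15646491]
[[ 0.08  -0.003  0.997]
 [-0.997 -0.009  0.08 ]
 [ 0.009 -1.    -0.003]]
```

```bash
python3 -m crank '-1 0 1 -2 0; -1 0 1.5 0 0; -1 0 1.5 0 0'; python3 -m crank '0.1 0 1 0 0;0.3 0 0 0 0; 0.3 0 0 0 0'
```

```text
time_s: 7.2
tool_pos: [0.5752, 0.075, 0.0444]
tcp_rot: [-1.252, 1.146, -1.157]
contact_force: [-12.2, -2.3, 23.8]
grip_width: 0.0523
time_s: 7.5
tool_pos: [0.5754, 0.0751, 0.0443]
tcp_rot: [-1.251, 1.146, -1.157]
contact_force: [0.4, 0.2, -0.1]
grip_width: 0.0554
```

```bash
python3 - <<'E'
from h import *
s=state();print(s['tool_pos'],s['contact_force'],s['time_s'])
shot('wrist','e'); W,im=world('wrist','e')
w=W.reshape(-1,3); w=w[(w[:,2]>.054)&(w[:,2]<.072)&(abs(w[:,0]-.575)<.029)&(abs(w[:,1]-.075)<.085)]
r=cv2.minAreaRect((w[:,:2]*1000).astype(np.float32)); print(len(w),r,w[:,2].max(),cv2.boxPoints(r).round(0).tolist())
E
```

```text
[0.57539141 0.07511903 0.04425925] [ 0.37959984  0.20704424 -0.0897078 ] 7.5
19268 ((575.1766967773438, 81.55742645263672), (58.30921173095703, 114.7374496459961), 2.7611021995544434) 0.07198935157452957 [[543.0, 137.0], [549.0, 23.0], [607.0, 26.0], [602.0, 140.0]]
```

View pics/e.png

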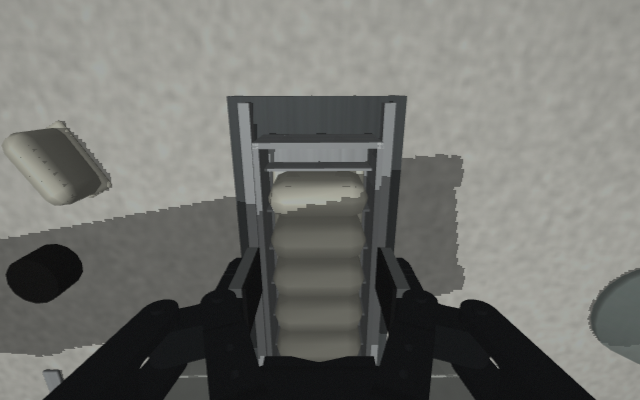

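The cassette stands on the ledge between the rails and the jaws are free of it (near end at rows 140–165, rails at columns 243 and 388). Next: lift, shut the fingers behind the near end, and push with the tool down as far as the front wall lets me.

```bash
python3 -m crank '0.4 0 -8 0 0; 0.4 0 -20 0 0; 0.4 0 -25 0 0; -1 -10 -20 0 0; -1 -30 0 0 0';  python3 -m crank '-1 -30 0 0 0; -1 -20 0 0 0; -1 0 0 0 0; -1 0 0 0 0' 20
python3 - <<'E'
from h import *
s=state();print(s['time_s'],s['grip_width']);M=R.from_rotvec(s['tcp_rot']).as_matrix();print(M.round(3))
print(M.T@(np.array([.567,.1565,.050])-s['tool_pos'])*1000)
E
```

```text
time_s: 8.05
tool_pos: [0.5722, 0.1114, 0.1192]
tcp_rot: [-1.252, 1.151, -1.163]
contact_force: [1.1, -0.5, 0.3]
grip_width: 0.0316
time_s: 8.45
tool_pos: [0.5688, 0.1672, 0.1214]
tcp_rot: [-1.249, 1.147, -1.159]
contact_force: [0.7, 0.3, 0.2]
grip_width: -0.0004
8.45 -0.0003776927723438579
[[ 0.077  0.002  0.997]
 [-0.997 -0.008  0.077]
 [ 0.009 -1.     0.001]]
[ 9.8960377  71.44683739 -2.67786491]
```

```bash
python3 -m crank '-1 0 20 -2 0; -1 0 30 0 0; -1 0 20 0 0; -1 0 5 0 0; -1 0 0 0 0'
python3 - <<'E'
from h import *
s=state();print(s['time_s'],s['tool_pos']);M=R.from_rotvec(s['tcp_rot']).as_matrix();print(M.round(3))
print(M.T@(np.array([.567,.1565,.050])-s['tool_pos'])*1000)
E
```

```text
time_s: 8.95
tool_pos: [0.5692, 0.1603, 0.0458]
tcp_rot: [-1.246, 1.149, -1.167]
contact_force: [0.8, -0.3, -0.3]
grip_width: 0.0002
8.95 [0.56915459 0.16031738 0.04583942]
[[ 0.071  0.005  0.997]
 [-0.997 -0.01   0.071]
 [ 0.01  -1.     0.004]]
[ 3.69918434 -4.13165432 -2.40218884]
```

```bash
python3 -m crank '-1 2 -4 -2 -0.01; -1 5 0 -1 0; -1 8 0 0 0; -1 8 0 0 0; -1 8 0 0 0'; python3 -m crank '-1 8 0 0 0; -1 8 0 0 0; -1 8 0 0 0;-1 8 0 0 0; -1 8 0 0 0'
python3 - <<'E'
from h import *
s=state();print(s['time_s'],s['tool_pos']);M=R.from_rotvec(s['tcp_rot']).as_matrix();print(M.round(3))
d=s['tool_pos'][:2]-np.array([.5813,-.0179]); print('s',d@[.0816,-.9967],'lat',d@[.9967,.0816])
E
```

```text
time_s: 9.45
tool_pos: [0.5705, 0.1279, 0.0545]
tcp_rot: [-1.246, 1.138, -1.159]
contact_force: [-0.4, 1.9, -1.4]
grip_width: 0.0003
time_s: 9.95
tool_pos: [0.5739, 0.0842, 0.0549]
tcp_rot: [-1.246, 1.139, -1.159]
contact_force: [-0.6, 1.9, -0.7]
grip_width: -0.0001
9.95 [0.57391079 0.08419481 0.05489488]
[[ 0.081  0.009  0.997]
 [-0.997 -0.007  0.081]
 [ 0.008 -1.     0.009]]
s -0.10236085172058289 lat 0.0009661125889625561
```

```bash
python3 -m crank '-1 6 3 -0.5 0; -1 8 2 0 0; -1 8 1 0 0; -1 8 1 0 0; -1 8 0.5 0 0'; python3 -m crank '-1 8 0.5 0 0; -1 8 0.5 0 0; -1 6 0.5 0 0'
python3 - <<'E'
from h import *
s=state();print(s['time_s'],s['tool_pos'],s['contact_force']);M=R.from_rotvec(s['tcp_rot']).as_matrix();print(M.round(3))
d=s['tool_pos'][:2]-np.array([.5813,-.0179]); print('s',d@[.0816,-.9967],'lat',d@[.9967,.0816])
E
```

```text
time_s: 10.45
tool_pos: [0.578, 0.0451, 0.0484]
tcp_rot: [-1.243, 1.137, -1.158]
contact_force: [-0.2, 3.5, 2.1]
grip_width: -0.0
time_s: 10.75
tool_pos: [0.58, 0.0207, 0.047]
tcp_rot: [-1.243, 1.137, -1.158]
contact_force: [-0.9, 4.0, 2.7]
grip_width: -0.0002
10.75 [0.58001242 0.02071195 0.04702604] [-0.87749121  3.96079076  2.67579256]
[[ 0.082  0.012  0.997]
 [-0.997 -0.005  0.083]
 [ 0.006 -1.     0.012]]
s -0.03858959631443674 lat 0.0018674055611928326
```

```bash
python3 -m crank '-1 -15 0 0 0; -1 -15 -10 0 0; -1 0 -45 0 0; -1 0 -45 0 0; -1 0 -45 0 0'; python3 -m crank '-1 0 -45 0 0; -1 0 -45 0 0; -1 0 -45 0 0; -1 0 -45 0 0; -1 20 -30 0 0';python3 -m crank '-1 43 0 -10 0;-1 43 0 -10 0;-1 43 0 -10 0;-1 43 0 -10 0;-1 43 0 -10 0';python3 -m crank '-1 43 0 -10 0;-1 43 0 -10 0;-1 43 0 -10 0;-1 43 0 -10 0;-1 43 0 -10 0'
python3 - <<'E'
from h import *
s=state();print(s['time_s'],s['tool_pos'],s['joint_positions'].round(3));M=R.from_rotvec(s['tcp_rot']).as_matrix();print(M.round(3))
E
```

```text
time_s: 11.25
tool_pos: [0.57, 0.0542, 0.1894]
tcp_rot: [-1.258, 1.146, -1.154]
contact_force: [0.8, 0.7, -0.4]
grip_width: 0.0003
time_s: 11.75
tool_pos: [0.5682, 0.0472, 0.4142]
tcp_rot: [-1.26, 1.134, -1.147]
contact_force: [0.3, 0.6, -0.3]
grip_width: 0.0
time_s: 12.25
tool_pos: [0.5401, -0.1653, 0.4259]
tcp_rot: [-1.259, 1.113, -1.139]
contact_force: [1.2, 0.7, 0.7]
grip_width: 0.0002
time_s: 12.75
tool_pos: [0.5146, -0.3848, 0.4319]
tcp_rot: [-1.262, 1.105, -1.135]
contact_force: [-0.6, -0.7, 0.3]
grip_width: -0.0004
12.75 [ 0.5145974  -0.38483202  0.43186012] [ 0.37   0.291  0.284  1.131 -0.081  1.712  0.75 ]
[[ 0.12   0.014  0.993]
 [-0.993 -0.01   0.12 ]
 [ 0.012 -1.     0.013]]
```

```bash
python3 -m crank '-1 24 0 -44 0;-1 24 0 -44 0;-1 24 0 -44 0;-1 24 0 -44 0;-1 24 0 -44 0';python3 -m crank '-1 24 0 -44 0;-1 24 0 -44 0;-1 24 0 -44 0;-1 24 0 -44 0;-1 24 0 -44 0'
python3 -m crank '-1 45 0 0 0;-1 45 0 0 0;-1 45 0 0 0;-1 45 0 0 0;-1 45 0 0 0'
python3 - <<'E'
from h import *
s=state();print(s['time_s'],s['tool_pos'],s['joint_positions'].round(3));M=R.from_rotvec(s['tcp_rot']).as_matrix();print(M.round(3))
E
```

```text
time_s: 13.25
tool_pos: [0.3132, -0.5295, 0.4285]
tcp_rot: [-1.268, 1.104, -1.121]
contact_force: [1.5, -0.0, -0.3]
grip_width: 0.0
time_s: 13.75
tool_pos: [0.1114, -0.6764, 0.4313]
tcp_rot: [-1.27, 1.095, -1.116]
contact_force: [1.3, -1.6, 0.1]
grip_width: -0.0005
time_s: 14.25
tool_pos: [0.1084, -0.8031, 0.4379]
tcp_rot: [-1.221, 1.108, -1.178]
contact_force: [-2.5, -0.6, 0.7]
grip_width: 0.0003
14.25 [ 0.10839446 -0.8031342   0.43792276] [ 1.242  0.867  0.901  0.352 -0.783  2.021  1.609]
[[ 0.083  0.048  0.995]
 [-0.996 -0.009  0.084]
 [ 0.013 -0.999  0.047]]
```

```bash
python3 -m crank '-1 45 0 0 0;-1 45 0 0 0;-1 45 0 0 0;-1 45 0 0 0;-1 45 0 0 0'
python3 - <<'E'
from h import *
s=state();print(s['time_s'],s['tool_pos'],s['joint_positions'].round(3));M=R.from_rotvec(s['tcp_rot']).as_matrix();print(M.round(3))
E
```

```text
time_s: 14.75
tool_pos: [0.1033, -0.8219, 0.4125]
tcp_rot: [-1.176, 1.1, -1.183]
contact_force: [-0.2, 0.9, 0.1]
grip_width: -0.0001
14.75 [ 0.10330449 -0.82188056  0.41250583] [ 1.299  0.999  1.383  0.254 -1.328  2.09   1.615]
[[ 0.075  0.08   0.994]
 [-0.997  0.014  0.074]
 [-0.008 -0.997  0.081]]
```

```bash
python3 -m crank '-1 20 -45 0 0;-1 20 -45 0 0;-1 20 -45 0 0;-1 20 -45 0 0;-1 20 -45 0 0'
python3 - <<'E'
from h import *
s=state();print(s['time_s'],s['tool_pos'],s['joint_positions'].round(3));M=R.from_rotvec(s['tcp_rot']).as_matrix();print(M.round(3))
E
```

```text
time_s: 15.25
tool_pos: [0.0813, -0.7811, 0.5358]
tcp_rot: [-1.266, 1.044, -1.284]
contact_force: [-0.3, -0.0, -1.3]
grip_width: -0.0
15.25 [ 0.08133723 -0.78106871  0.53583798] [ 1.3    0.818  1.196  0.255 -1.105  2.09   1.606]
[[ 0.06   0.083  0.995]
 [-0.991 -0.117  0.069]
 [ 0.122 -0.99   0.076]]
```

```bash
python3 -m crank '-1 25 -43 0 0;-1 25 -43 0 0;-1 25 -43 0 0;-1 25 -43 0 0;-1 25 -43 0 0';  python3 -m crank '-1 30 -40 0 0;-1 30 -40 0 0;-1 30 -40 0 0;-1 30 -40 0 0;-1 30 -40 0 0'
python3 - <<'E'
from h import *
s=state();print(s['time_s'],s['tool_pos'],s['joint_positions'].round(3));M=R.from_rotvec(s['tcp_rot']).as_matrix();print(M.round(3))
E
```

```text
time_s: 15.75
tool_pos: [0.0622, -0.7385, 0.6454]
tcp_rot: [-1.365, 0.957, -1.402]
contact_force: [0.1, 0.6, -0.1]
grip_width: 0.0002
time_s: 16.25
tool_pos: [0.0406, -0.6843, 0.7378]
tcp_rot: [-1.443, 0.872, -1.505]
contact_force: [0.1, -0.2, -0.1]
grip_width: 0.0001
16.25 [ 0.04062523 -0.68430609  0.73777529] [ 1.287  0.565  1.385  0.255 -1.228  2.089  1.634]
[[ 0.031  0.111  0.993]
 [-0.917 -0.393  0.072]
 [ 0.398 -0.913  0.089]]
```

```bash
python3 -m crank '-1 38 -32 0 0;-1 38 -32 0 0;-1 38 -32 0 0;-1 38 -32 0 0;-1 38 -32 0 0';  python3 -m crank '-1 42 -26 0 0;-1 42 -26 0 0;-1 42 -26 0 0;-1 42 -26 0 0;-1 42 -26 0 0'
python3 - <<'E'
from h import *
s=state();print(s['time_s'],s['tool_pos'],s['joint_positions'].round(3));M=R.from_rotvec(s['tcp_rot']).as_matrix();print(M.round(3))
E
```

```text
time_s: 16.75
tool_pos: [0.0188, -0.6382, 0.7982]
tcp_rot: [-1.487, 0.799, -1.579]
contact_force: [-0.0, -0.2, 0.1]
grip_width: -0.0003
time_s: 17.25
tool_pos: [-0.002, -0.6054, 0.8366]
tcp_rot: [-1.508, 0.733, -1.632]
contact_force: [-0.9, 0.5, -0.3]
grip_width: -0.0001
17.25 [-0.0020034  -0.60539728  0.83656623] [ 1.344  0.411  1.384  0.255 -1.274  2.089  1.657]
[[ 0.009  0.159  0.987]
 [-0.843 -0.529  0.093]
 [ 0.537 -0.833  0.13 ]]
```

```bash
python3 -m crank '-1 24 -43 0 0;-1 24 -43 0 0;-1 24 -43 0 0;-1 24 -43 0 0;-1 24 -43 0 0';  python3 -m crank '-1 28 -40 0 0;-1 28 -40 0 0;-1 28 -40 0 0;-1 28 -40 0 0;-1 28 -40 0 0'
python3 - <<'E'
from h import *
s=state();print(s['time_s'],s['tool_pos'],s['joint_positions'].round(3));M=R.from_rotvec(s['tcp_rot']).as_matrix();print(M.round(3))
E
```

```text
time_s: 17.75
tool_pos: [-0.0263, -0.5111, 0.918]
tcp_rot: [-1.59, 0.632, -1.741]
contact_force: [-0.3, 0.5, 0.3]
grip_width: -0.0006
time_s: 18.25
tool_pos: [-0.0535, -0.4155, 0.9785]
tcp_rot: [-1.657, 0.523, -1.838]
contact_force: [0.4, -0.6, 1.1]
grip_width: -0.0002
18.25 [-0.05345815 -0.41545298  0.97852384] [ 1.297  0.112  1.384  0.255 -1.19   2.089  1.664]
[[-0.038  0.172  0.984]
 [-0.664 -0.74   0.104]
 [ 0.747 -0.65   0.142]]
```

```bash
python3 -m crank '-1 35 -30 20 0;-1 35 -30 20 0;-1 35 -30 20 0;-1 35 -30 20 0;-1 35 -30 20 0'
python3 - <<'E'
from h import *
s=state();print(s['time_s'],s['tool_pos'],s['joint_positions'].round(3));M=R.from_rotvec(s['tcp_rot']).as_matrix();print(M.round(3))
E
```

```text
time_s: 18.75
tool_pos: [-0.0296, -0.3956, 1.0134]
tcp_rot: [-1.661, 0.406, -1.912]
contact_force: [-0.5, -0.5, 0.4]
grip_width: -0.0003
18.75 [-0.02964312 -0.39564796  1.01336158] [ 0.966  0.026  1.384  0.255 -0.933  2.012  1.58 ]
[[-0.068  0.218  0.974]
 [-0.595 -0.792  0.136]
 [ 0.801 -0.57   0.183]]
```

```bash
cat >> h.py <<'E'
def go(*T):
    s=state();M=R.from_rotvec(s['tcp_rot']).as_matrix();p=np.array(s['tool_pos'])
    print('t',s['time_s'],'p',p.round(4),'j',s['joint_positions'].round(2),'F',s['contact_force'].round(1));print(M.round(3).tolist())
    y=M[:,1];print('tilt',np.degrees(np.arccos(-y[2])).round(1),'az',np.degrees(np.arctan2(y[0],-y[1])).round(1),'roll',np.degrees(np.arcsin(M[2,2])).round(1))
    d=p[:2]-np.array([.5813,-.0179]); print('s',(d@[.0816,-.9967]*1000).round(1),'lat(+x)',(d@[.9967,.0816]*1000).round(1))
    for t in T: t=np.array(t); D=M.T@(t-p)*1000; print(t,D.round(0),'n45',(np.linalg.norm(D)/45).round(1),(D/np.linalg.norm(D)*45).round(0)); p=t
E
python3 -m crank '-1 0 0 0 -0.11;-1 0 0 0 -0.11'; python3 -c "
from h import *
go((.45,-.42,.75),(.58,-.1,.6),(.56,.19,.35))"
```

```text
time_s: 18.95
tool_pos: [-0.0297, -0.3945, 1.0144]
tcp_rot: [-1.85, 0.31, -1.702]
contact_force: [-0.5, -0.2, 0.4]
grip_width: 0.0001
t 18.95 p [-0.0297 -0.3945  1.0144] j [ 0.96  0.02  1.37  0.26 -0.92  2.01  1.8 ] F [-0.5 -0.2  0.4]
[[0.151, 0.221, 0.964], [-0.547, -0.793, 0.267], [0.824, -0.567, 0.001]]
tilt 55.4 az 15.6 roll 0.1
s 325.5 lat(+x) -639.7
[ 0.45 -0.42  0.75] [-132.  276.  455.] n45 12.2 [-11.  23.  37.]
[ 0.58 -0.1   0.6 ] [-279. -140.  211.] n45 8.4 [-33. -17.  25.]
[0.56 0.19 0.35] [-367.  -93.   58.] n45 8.5 [-43. -11.   7.]
```

```bash
python3 -m crank '-1 -11 23 37 0;-1 -11 23 37 0;-1 -11 23 37 0;-1 -11 23 37 0;-1 -11 23 37 0'; python3 -m crank '-1 -11 23 37 0;-1 -11 23 37 0;-1 -11 23 37 0;-1 -11 23 37 0;-1 -11 23 37 0'; python3 -c "
from h import *
go((.45,-.42,.75),(.58,-.1,.6),(.56,.19,.35))"
```

```text
time_s: 19.45
tool_pos: [-0.0028, -0.4141, 0.9722]
tcp_rot: [-1.703, 0.314, -1.802]
contact_force: [-3.9, -1.7, 0.4]
grip_width: -0.0001
time_s: 19.95
tool_pos: [0.2099, -0.4198, 0.8861]
tcp_rot: [-1.714, 0.31, -1.808]
contact_force: [-0.5, -0.2, -0.7]
grip_width: 0.0
t 19.95 p [ 0.2099 -0.4198  0.8861] j [ 1.23 -0.32 -0.24  1.02  0.15  1.48  1.21] F [-0.5 -0.2 -0.7]
[[0.035, 0.273, 0.961], [-0.577, -0.78, 0.242], [0.816, -0.563, 0.13]]
tilt 55.7 az 19.3 roll 7.5
s 370.3 lat(+x) -403.0
[ 0.45 -0.42  0.75] [-102.  142.  213.] n45 6.1 [-17.  23.  35.]
[ 0.58 -0.1   0.6 ] [-302. -130.  183.] n45 8.4 [-36. -15.  22.]
[0.56 0.19 0.35] [-372.  -91.   19.] n45 8.5 [-44. -11.   2.]
```

```bash
python3 -m crank '-1 -17 23 35 -0.08;-1 -17 23 35 -0.08;-1 -17 23 35 0;-1 -17 23 35 0;-1 -17 23 35 0'; python3 -c "
from h import *
go((.45,-.42,.75),(.58,-.1,.6),(.56,.19,.35))"
```

```text
time_s: 20.45
tool_pos: [0.4023, -0.4052, 0.7532]
tcp_rot: [-1.856, 0.233, -1.652]
contact_force: [-0.4, -2.0, 0.1]
grip_width: -0.0001
t 20.45 p [ 0.4023 -0.4052  0.7532] j [ 1.26 -0.29 -0.64  1.3   0.39  1.27  0.95] F [-0.4 -2.   0.1]
[[0.196, 0.274, 0.942], [-0.523, -0.783, 0.337], [0.829, -0.559, -0.011]]
tilt 56.0 az 19.3 roll -0.6
s 371.5 lat(+x) -210.0
[ 0.45 -0.42  0.75] [14. 26. 40.] n45 1.1 [13. 24. 36.]
[ 0.58 -0.1   0.6 ] [-266. -131.  232.] n45 8.4 [-32. -16.  28.]
[0.56 0.19 0.35] [-363.  -93.   81.] n45 8.5 [-43. -11.  10.]
```

```bash
python3 -m crank '-1 -30 -10 31 0;-1 -30 -12 30 0;-1 -32 -16 28 0;-1 -32 -16 28 0;-1 -32 -16 28 0'; python3 -m crank '-1 -32 -16 28 0;-1 -32 -16 28 0;-1 -32 -16 28 0;-1 -32 -16 28 0'; python3 -c "
from h import *
go((.58,-.1,.6),(.56,.19,.35),(.56,.19,.13))"
```

```text
time_s: 20.95
tool_pos: [0.4911, -0.2168, 0.6509]
tcp_rot: [-1.861, 0.242, -1.647]
contact_force: [0.6, 0.9, -0.2]
grip_width: 0.0001
time_s: 21.35
tool_pos: [0.5187, -0.0754, 0.5757]
tcp_rot: [-1.834, 0.214, -1.647]
contact_force: [1.5, -0.5, 0.7]
grip_width: -0.0002
t 21.35 p [ 0.5187 -0.0754  0.5757] j [ 1.21 -0.38 -1.3   1.52  0.57  1.46  0.25] F [ 1.5 -0.5  0.7]
[[0.196, 0.298, 0.934], [-0.527, -0.772, 0.356], [0.827, -0.562, 0.006]]
tilt 55.8 az 21.1 roll 0.3
s 52.2 lat(+x) -67.1
[ 0.58 -0.1   0.6 ] [45. 24. 49.] n45 1.6 [29. 15. 31.]
[0.56 0.19 0.35] [-363.  -89.   83.] n45 8.5 [-43. -10.  10.]
[0.56 0.19 0.13] [-182.  124.   -1.] n45 4.9 [-37.  25.  -0.]
```

```bash
python3 -m crank '-1 -20 20 34 0;-1 -20 20 34 0;-1 -35 10 20 0;-1 -40 0 10 0;-1 -40 0 10 0'; python3 -c "
from h import *
go((.58,.19,.35),(.56,.19,.13))"
```

```text
time_s: 21.85
tool_pos: [0.5215, -0.0395, 0.4485]
tcp_rot: [-1.768, 0.158, -1.631]
contact_force: [-1.6, -2.2, 2.2]
grip_width: -0.0002
t 21.85 p [ 0.5215 -0.0395  0.4485] j [ 0.92 -0.25 -1.3   1.78  0.74  1.39 -0.12] F [-1.6 -2.2  2.2]
[[0.194, 0.368, 0.91], [-0.536, -0.737, 0.412], [0.822, -0.567, 0.054]]
tilt 55.4 az 26.5 roll 3.1
s 16.6 lat(+x) -61.4
[0.58 0.19 0.35] [-193.  -92.  142.] n45 5.7 [-34. -16.  25.]
[0.56 0.19 0.13] [-185.  117.  -30.] n45 4.9 [-38.  24.  -6.]
```

```bash
cat > kin.py <<'E'
import numpy as np
from scipy.spatial.transform import Rotation as R
from scipy.optimize import least_squares
J=np.array([[-.09917,.33393,.03988,1.46629,-.0134,1.3433,-.05847],[-.4594,.34062,-.12516,1.46929,.04018,1.34448,-.50854],[-.50913,.56595,-.12556,1.60009,.08765,.9772,-.58803],[-.145,.3577,-.0402,1.7591,.0283,1.0354,-.1293],[.37,.291,.284,1.131,-.081,1.712,.75],[1.242,.867,.901,.352,-.783,2.021,1.609],[1.299,.999,1.383,.254,-1.328,2.09,1.615],[1.3,.818,1.196,.255,-1.105,2.09,1.606],[1.287,.565,1.385,.255,-1.228,2.089,1.634],[1.297,.112,1.384,.255,-1.19,2.089,1.664],[.966,.026,1.384,.255,-.933,2.012,1.58]])
P=np.array([[.64953,0,.2304],[.5701,.3029,.2246],[.5821,.3443,.01434],[.5938,.058,.0791],[.5146,-.3848,.4319],[.1084,-.8031,.4379],[.1033,-.8219,.4125],[.0813,-.7811,.5358],[.0406,-.6843,.7378],[-.0535,-.4155,.9785],[-.0296,-.3956,1.0134]])
V=np.array([[-1.2105,1.2104,-1.2085],[-1.255,1.157,-1.149],[-1.242,1.147,-1.158],[-1.255,1.16,-1.163],[-1.262,1.105,-1.135],[-1.221,1.108,-1.178],[-1.176,1.1,-1.183],[-1.266,1.044,-1.284],[-1.443,.872,-1.505],[-1.657,.523,-1.838],[-1.661,.406,-1.912]])
def fk(q,x,sg):
    """spherical-ish 7R: offsets x = h,a1,L1,a2,a3,L2,a4,L3"""
    z=lambda a:R.from_euler('z',a); y=lambda a:R.from_euler('y',a)
    T=z(sg[0]*q[0]); p=np.array([0,0,x[0]])+T.apply([x[1],0,0])
    T=T*y(q[1])*z(sg[1]*q[2]); p=p+T.apply([x[3],0,x[2]])
    T=T*y(q[3]); p=p+T.apply([x[4],0,0])
    T=T*z(sg[2]*q[4]); p=p+T.apply([0,0,x[5]])
    T=T*y(q[5]); p=p+T.apply([x[6],0,0])
    T=T*z(sg[3]*q[6]); p=p+T.apply([0,0,x[7]])
    return p,T
def res(x,sg):
    C=R.from_rotvec(x[8:11]); e=[]
    for q,p,v in zip(J,P,V):
        a,T=fk(q,x,sg); e+=list(a-p)+list(.3*((T*C).inv()*R.from_rotvec(v)).as_rotvec())
    return np.array(e)
x0=np.r_[.35,0,.4,0,0,.4,0,.3,R.from_matrix([[0,0,1],[1,0,0],[0,1,0]]).as_rotvec()]
def fit():
    import itertools; best=None
    for sg in itertools.product([-1,1],repeat=4):
        for c in ([[0,0,1],[1,0,0],[0,1,0]],[[0,0,-1],[-1,0,0],[0,1,0]],[[1,0,0],[0,0,-1],[0,1,0]]):
            x0[8:]=R.from_matrix(c).as_rotvec(); r=least_squares(res,x0,args=(sg,))
            if best is None or r.cost<best[0]: best=(r.cost,sg,r.x)
    return best
if __name__=='__main__':
    b=fit(); print(b[0],b[1],b[2].round(4)); print(np.abs(res(b[2],b[1]).reshape(-1,6)).max(0).round(4)); np.savez('kin.npz',sg=b[1],x=b[2])
E
time python3 kin.py
```

```text
0.005041532085680143 (-1, -1, -1, -1) [ 0.254  -0.0018  0.4916  0.0257  0.0117  0.5144  0.0329  0.3497  1.2092
 -1.209  -1.2092]
[0.0282 0.0441 0.0069 0.0002 0.0003 0.0003]
real	0m6.124s
user	0m6.678s
sys	0m0.056s
```

```bash
cat > kin2.py <<'E'
from kin import *
C=R.from_rotvec(np.load('kin.npz')['x'][8:])
X=[([.96,.02,1.37,.26,-.92,2.01,1.8],[-.0297,-.3945,1.0144]),([1.23,-.32,-.24,1.02,.15,1.48,1.21],[.2099,-.4198,.8861]),([1.26,-.29,-.64,1.3,.39,1.27,.95],[.4023,-.4052,.7532]),([1.21,-.38,-1.3,1.52,.57,1.46,.25],[.5187,-.0754,.5757]),([.92,-.25,-1.3,1.78,.74,1.39,-.12],[.5215,-.0395,.4485])]
def frames(q):
    z=lambda a:R.from_euler('z',a); y=lambda a:R.from_euler('y',a)
    T=R.identity(); F=[np.eye(3)]
    for k,a in enumerate(q):
        T=T*(y(a) if k%2 else z(-a)); F.append(T.as_matrix())
    return np.hstack(F),T
JJ=np.vstack([J,[x[0] for x in X]]); PP=np.vstack([P,[x[1] for x in X]])
w=np.r_[np.ones(len(J)),.3*np.ones(len(X))].repeat(3)
A=np.vstack([frames(q)[0] for q in JJ]); lam=1e-3
L=np.linalg.lstsq(np.vstack([A*w[:,None],lam*np.eye(24)]),np.r_[PP.ravel()*w,np.zeros(24)],rcond=None)[0]
def fkt(q): A,T=frames(q); return A@L,T*C
lo=np.array([-2.58,-.38,-1.3,.25,-1.5,.08,-2.65]);hi=np.array([2.58,2.09,1.39,2.4,4.64,2.09,2.65])
def ik(p,Rt,q0,wr=.3,wq=1e-3):
    f=lambda q:np.r_[fkt(q)[0]-p,wr*(fkt(q)[1].inv()*Rt).as_rotvec(),wq*(q-q0)]
    return least_squares(f,np.clip(q0,lo+.01,hi-.01),bounds=(lo,hi))
def tool(tilt,az,roll=0):
    t,a=np.radians(tilt),np.radians(az); h=np.array([np.sin(a),-np.cos(a),0]); y=np.sin(t)*h-np.cos(t)*np.array([0,0,1])
    z=np.array([np.cos(a),np.sin(a),0]); return R.from_matrix(np.c_[np.cross(y,z),y,z])
if __name__=='__main__':
    print(L.reshape(-1,3).round(3)); print(((A@L-PP.ravel()).reshape(-1,3)*1000).round(0).tolist())
E
python3 kin2.py; cat > t.py <<'E'
from kin2 import *
rng=np.random.default_rng(0)
for tilt in (50,56):
  for az in (5,15,25,-10):
    for s in (-60,25):
      p=np.array([.5813+.0816*s/1000,-.0179-.9967*s/1000,.043]); best=[]
      for k in range(25):
        r=ik(p,tool(tilt,az),rng.uniform(lo,hi),wq=0); best.append((r.cost,r.x))
      best.sort(key=lambda b:b[0]); g=[b for b in best if b[0]<1e-7]
      print(tilt,az,s,'err',best[0][0].round(6),len(g),[b[1].round(2).tolist() for b in best[:3]])
E
python3 t.py
```

```text
[[ 0.001 -0.     0.125]
 [-0.    -0.011  0.125]
 [-0.001 -0.011  0.241]
 [-0.001 -0.011  0.241]
 [ 0.001 -0.011  0.252]
 [-0.    -0.     0.252]
 [-0.001 -0.     0.181]
 [ 0.001  0.     0.181]]
[[0.0, 0.0, -0.0], [-0.0, -0.0, -0.0], [-0.0, -0.0, 0.0], [-0.0, 0.0, -0.0], [0.0, -0.0, 0.0], [0.0, -0.0, -0.0], [-0.0, -0.0, 0.0], [-0.0, 0.0, 0.0], [0.0, -0.0, -0.0], [0.0, 0.0, -0.0], [-0.0, -0.0, 0.0], [-1.0, -0.0, -1.0], [0.0, 0.0, 2.0], [-1.0, -0.0, 1.0], [-0.0, -1.0, -1.0], [0.0, -0.0, 0.0]]
50 5 -60 err 0.0 18 [[-0.99, 0.7, 0.53, 1.76, 0.48, 1.2, -0.7], [-0.79, 0.65, 0.25, 1.75, 0.63, 1.28, -0.82], [-0.4, 0.65, -0.25, 1.73, 0.87, 1.45, -0.97]]
50 5 25 err 0.0 18 [[-0.93, 0.67, 0.58, 1.85, 0.54, 1.08, -0.66], [0.35, 0.97, -1.13, 1.78, 1.4, 1.87, -1.09], [-1.24, 0.93, 1.05, 1.86, 0.08, 0.96, -0.29]]
50 15 -60 err 0.0 20 [[-0.85, 0.59, 0.28, 1.87, 0.73, 1.17, -0.79], [-1.33, 0.81, 0.92, 1.89, 0.28, 0.96, -0.44], [-1.01, 0.62, 0.48, 1.88, 0.62, 1.1, -0.71]]
50 15 25 err 0.0 22 [[-0.6, 0.53, 0.13, 1.94, 0.89, 1.13, -0.82], [0.18, 0.7, -0.83, 1.9, 1.28, 1.54, -0.99], [-0.45, 0.53, -0.05, 1.9
[... 1232 characters left out ...]
1.21, -0.91], [-0.35, 0.6, -0.22, 1.92, 1.09, 1.33, -0.97]]
56 25 -60 err 0.0 18 [[-0.24, 0.64, -0.53, 1.94, 1.23, 1.46, -1.03], [-0.9, 0.58, 0.25, 1.98, 0.92, 1.13, -0.88], [0.17, 0.92, -1.08, 1.92, 1.51, 1.83, -1.07]]
56 25 25 err 0.0 20 [[-0.73, 0.53, 0.21, 2.07, 1.06, 1.06, -0.91], [0.12, 0.68, -0.79, 2.02, 1.42, 1.51, -1.02], [0.03, 0.63, -0.68, 2.03, 1.37, 1.44, -1.01]]
56 -10 -60 err 0.0 20 [[0.03, 1.02, -0.91, 1.49, 1.17, 2.0, -1.26], [-1.26, 1.23, 1.17, 1.57, -0.19, 1.37, -0.32], [-1.07, 0.96, 0.76, 1.56, 0.19, 1.39, -0.64]]
56 -10 25 err 0.0 18 [[-0.06, 0.82, -0.53, 1.59, 1.01, 1.73, -1.11], [-1.03, 0.96, 0.85, 1.65, 0.19, 1.26, -0.55], [0.09, 0.91, -0.77, 1.58, 1.14, 1.86, -1.17]]
```

```bash
cat > path.py <<'E'
from kin2 import *
from station import state
s=state(); q0=np.array(s['joint_positions']); p0=np.array(s['tool_pos']); Rt=R.from_rotvec(s['tcp_rot'])
print(fkt(q0)[0]-p0)
for name,wps in dict(direct=[(.58,.19,.35),(.56,.19,.13)],down=[(.56,-.04,.32),(.57,.19,.25)],out=[(.68,-.04,.40),(.62,.19,.3)],hi=[(.65,.1,.45),(.58,.19,.3)],back=[(.45,.1,.45),(.55,.19,.3)]).items():
    q=q0.copy();p=p0.copy(); print(name)
    for w in wps:
        w=np.array(w);n=int(np.ceil(np.linalg.norm(w-p)/.045))
        for k in range(n):
            r=ik(p+(w-p)*(k+1)/n,Rt,q,wq=3e-3); dq=np.abs(r.x-q).max(); q=r.x
            e=fkt(q)[0]-(p+(w-p)*(k+1)/n); print('  e %.0fmm %.1fdeg dq %.2f'%(np.linalg.norm(e)*1000,np.degrees((fkt(q)[1].inv()*Rt).magnitude()),dq),q.round(2).tolist() if k==n-1 else '')
        p=w
E
python3 path.py
```

```text
[-0.00054977  0.00134152 -0.00185247]
direct
  e 0mm 0.0deg dq 0.29 
  e 0mm 0.0deg dq 0.20 
  e 0mm 0.0deg dq 0.16 
  e 0mm 0.0deg dq 0.14 
  e 0mm 0.0deg dq 0.12 
  e 0mm 0.0deg dq 0.10 [-0.09, 0.57, -1.11, 1.5, 1.25, 2.05, -0.71]
  e 0mm 0.0deg dq 0.08 
  e 0mm 0.0deg dq 0.08 
  e 0mm 0.0deg dq 0.07 
  e 0mm 0.0deg dq 0.07 
  e 0mm 0.0deg dq 0.07 [-0.15, 0.8, -1.02, 1.71, 1.29, 1.9, -1.07]
down
  e 0mm 0.0deg dq 0.20 
  e 0mm 0.0deg dq 0.14 
  e 0mm 0.0deg dq 0.12 [0.57, 0.21, -1.25, 1.9, 1.13, 1.57, -0.55]
  e 0mm 0.0deg dq 0.14 
  e 0mm 0.0deg dq 0.13 
  e 0mm 0.0deg dq 0.12 
  e 0mm 0.0deg dq 0.11 
  e 0mm 0.0deg dq 0.10 
  e 0mm 0.0deg dq 0.09 [-0.1, 0.66, -1.08, 1.62, 1.25, 1.97, -0.88]
out
  e 0mm 0.0deg dq 0.31 
  e 0mm 0.0deg dq 0.16 
  e 0mm 0.0deg dq 0.11 
  e 0mm 0.0deg dq 0.09 [0.41, 0.42, -1.14, 1.55, 1.31, 1.72, -0.36]
  e 0mm 0.0deg dq 0.08 
  e 0mm 0.0deg dq 0.08 
  e 0mm 0.0deg dq 0.09 
  e 0mm 0.0deg dq 0.09 
  e 0mm 0.0deg dq 0.09 
  e 0mm 0.0deg dq 0.08 [-0.1, 0.67, -1.08, 1.48, 1.32, 2.01, -0.73]
hi
  e 0mm 0.0deg dq 0.31 
  e 0mm 0.0deg dq 0.18 
  e 0mm 0.0deg dq 0.14 
  e 0mm 0.0deg dq 0.12 
  e 0mm 0.0deg dq 0.11 [0.09, 0.49, -1.12, 1.37, 1.33, 1.98, -0.4]
  e 0mm 0.0deg dq 0.08 
  e 0mm 0.0deg dq 0.08 
  e 0mm 0.0deg dq 0.08 
  e 0mm 0.0deg dq 0.08 
  e 0mm 0.0deg dq 0.08 [-0.08, 0.63, -1.11, 1.56, 1.26, 2.02, -0.79]
back
  e 0mm 0.0deg dq 0.13 
  e 0mm 0.0deg dq 0.15 
  e 0mm 0.0deg dq 0.15 
  e 0mm 0.0deg dq 0.15 [0.34, 0.05, -1.3, 1.71, 0.91, 1.88, -0.49]
  e 0mm 0.0deg dq 0.15 
  e 0mm 0.0deg dq 0.11 
  e 0mm 0.0deg dq 0.09 
  e 0mm 0.0deg dq 0.09 
  e 0mm 0.0deg dq 0.08 [-0.1, 0.57, -1.09, 1.61, 1.19, 2.0, -0.83]
```

```bash
python3 -m crank '-1 -15 -7 11 -0.03;-1 -15 -7 11 -0.03;-1 -15 -7 11 0;-1 -17 -8 12 0;-1 -17 -8 12 0';python3 -m crank '-1 -17 -8 12 0;-1 -17 -8 12 0;-1 -17 -8 12 0;-1 -17 -8 12 0;-1 -17 -8 12 0'; python3 -c "
from h import *
go((.58,.19,.35),(.555,.15,.13))"
```

```text
time_s: 22.35
tool_pos: [0.539, 0.0504, 0.4061]
tcp_rot: [-1.817, 0.128, -1.588]
contact_force: [-0.8, -0.7, 0.5]
grip_width: -0.0001
time_s: 22.85
tool_pos: [0.5583, 0.1537, 0.3546]
tcp_rot: [-1.82, 0.124, -1.587]
contact_force: [0.3, 0.2, 0.5]
grip_width: -0.0003
t 22.85 p [0.5583 0.1537 0.3546] j [ 0.02  0.5  -1.16  1.6   1.21  2.02 -0.66] F [0.3 0.2 0.5]
[[0.242, 0.367, 0.898], [-0.502, -0.745, 0.439], [0.83, -0.557, 0.004]]
tilt 56.1 az 26.2 roll 0.2
s -172.9 lat(+x) -9.0
[0.58 0.19 0.35] [-17. -16.  35.] n45 0.9 [-18. -17.  37.]
[0.555 0.15  0.13 ] [-169.  143.  -41.] n45 5.0 [-34.  29.  -8.]
```

```bash
python3 -m crank '-1 0 0 0 0.125;-1 0 0 0 0.125;-1 0 0 0 0.125;-1 0 0 0 0.125'; python3 -c "
from h import *
go((.573,.0918,.15),(.573,.0818,.044))"
```

```text
time_s: 23.25
tool_pos: [0.558, 0.1573, 0.3512]
tcp_rot: [-1.376, 0.353, -2.014]
contact_force: [0.2, -0.7, 0.2]
grip_width: 0.0002
t 23.25 p [0.558  0.1573 0.3512] j [-0.02  0.48 -1.12  1.6   1.19  1.99 -1.17] F [ 0.2 -0.7  0.2]
[[-0.225, 0.369, 0.902], [-0.654, -0.743, 0.141], [0.722, -0.558, 0.409]]
tilt 56.1 az 26.4 roll 24.1
s -176.5 lat(+x) -9.0
[0.573  0.0918 0.15  ] [-106.  166.  -78.] n45 4.7 [-22.  35. -17.]
[0.573  0.0818 0.044 ] [-70.  67. -45.] n45 2.4 [-30.  28. -19.]
```

```bash
python3 -m crank '-1 -13 21 -10 0;-1 -13 21 -10 0;-1 -13 21 -10 0;-1 -13 21 -10 0;-1 -13 21 -10 0'; python3 -m crank '-1 -13 21 -10 0;-1 -13 21 -10 0;-1 -10 15 -7 0;-1 0 0 0 0';python3 -c "
from h import *
go((.573,.0918,.15),(.573,.0818,.044))
shot('side','f'); shot('wrist','f1')
im=cv2.imread('pics/f.png'); im1=cv2.imread('pics/f1.png')
cv2.imwrite('pics/f2.png',np.hstack([cv2.resize(im[100:300,180:430],(500,400)),im1[:,170:470]]))"
```

```text
time_s: 23.75
tool_pos: [0.5673, 0.1161, 0.225]
tcp_rot: [-1.36, 0.352, -2.019]
contact_force: [0.4, -0.2, -0.0]
grip_width: 0.0001
time_s: 24.15
tool_pos: [0.5723, 0.0903, 0.1508]
tcp_rot: [-1.365, 0.35, -2.018]
contact_force: [-0.4, 0.5, 0.3]
grip_width: -0.0001
t 24.15 p [0.5723 0.0903 0.1508] j [ 0.04  0.66 -1.01  1.86  1.3   1.77 -1.45] F [-0.4  0.5  0.3]
[[-0.231, 0.375, 0.898], [-0.656, -0.742, 0.141], [0.719, -0.556, 0.417]]
tilt 56.2 az 26.8 roll 24.7
s -108.6 lat(+x) -0.1
[0.573  0.0918 0.15  ] [-2. -0.  1.] n45 0.0 [-42. -10.  13.]
[0.573  0.0818 0.044 ] [-70.  66. -46.] n45 2.4 [-29.  28. -19.]
```

View pics/f2.png

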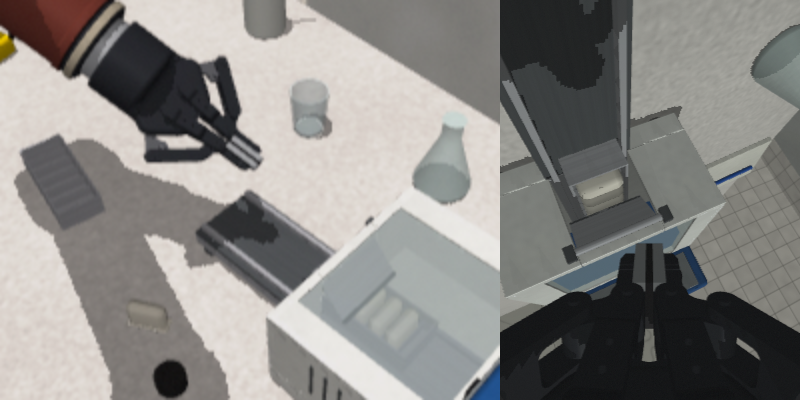

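The left half shows the tilted, shut fingers above the ledge at (245,155), with the cassette half inside through the window. The right half shows the near-end cup under the lintel at (603,190), with the flap resting on the cups. Next I'll lower and push.

```bash
python3 -m crank '-1 -18 17 -12 0;-1 -18 17 -12 0;-1 -18 17 -12 0;-1 -13 12 -8 0;-1 0 0 0 0';python3 -c "
from h import *
go((.573,.0818,.044),(.5784,.0181,.044))"
```

```text
time_s: 24.75
tool_pos: [0.5768, 0.0886, 0.0566]
tcp_rot: [-1.344, 0.35, -2.022]
contact_force: [0.6, 0.9, 0.0]
grip_width: -0.0
t 24.75 p [0.5768 0.0886 0.0566] j [-0.02  0.8  -0.93  1.89  1.39  1.73 -1.6 ] F [0.6 0.9 0. ]
[[-0.24, 0.386, 0.891], [-0.662, -0.736, 0.14], [0.71, -0.556, 0.432]]
tilt 56.2 az 27.6 roll 25.6
s -106.6 lat(+x) 4.2
[0.573  0.0818 0.044 ] [ -4.  11. -10.] n45 0.3 [-11.  32. -30.]
[0.5784 0.0181 0.044 ] [41. 49. -4.] n45 1.4 [29. 34. -3.]
```

```bash
python3 -m crank '-1 -4 11 -10 0;-1 7 8 -1 0;-1 10 12 -1 0;-1 10 12 -1 0;-1 6 8 -1 0';python3 -c "
from h import *
go((.5778,.0181,.044))"
```

```text
time_s: 25.25
tool_pos: [0.5786, 0.0278, 0.0459]
tcp_rot: [-1.337, 0.348, -2.023]
contact_force: [-0.5, 0.1, -0.0]
grip_width: -0.0004
t 25.25 p [0.5786 0.0278 0.0459] j [ 0.08  0.76 -0.91  1.98  1.44  1.65 -1.6 ] F [-0.5  0.1 -0. ]
[[-0.243, 0.389, 0.888], [-0.664, -0.734, 0.141], [0.707, -0.556, 0.437]]
tilt 56.2 az 27.9 roll 25.9
s -45.8 lat(+x) 1.1
[0.5778 0.0181 0.044 ] [ 5.  8. -3.] n45 0.2 [ 24.  36. -13.]
```

```bash
python3 -m crank '-1 4 7 -2 0;-1 5 6 -0.5 0;-1 5 6 -0.5 0;-1 5 6 -0.5 0;-1 5 6 -0.5 0';python3 -c "
from h import *
go((.583,-.041,.044))"
```

```text
time_s: 25.75
tool_pos: [0.582, -0.015, 0.0447]
tcp_rot: [-1.334, 0.349, -2.023]
contact_force: [-1.1, 3.1, 0.4]
grip_width: 0.0
t 25.75 p [ 0.582  -0.015   0.0447] j [ 0.16  0.73 -0.9   2.03  1.47  1.59 -1.58] F [-1.1  3.1  0.4]
[[-0.244, 0.39, 0.888], [-0.665, -0.733, 0.14], [0.706, -0.557, 0.439]]
tilt 56.2 az 28.0 roll 26.0
s -2.9 lat(+x) 0.9
[ 0.583 -0.041  0.044] [17. 20. -3.] n45 0.6 [29. 34. -5.]
```

```bash
python3 -m crank '-1 3 3.5 -0.5 0;-1 3 3.5 -0.5 0;-1 3 3.5 -0.5 0';python3 -c "
from h import *
go((.583,-.041,.044))"
```

```text
time_s: 26.05
tool_pos: [0.5828, -0.0296, 0.0446]
tcp_rot: [-1.334, 0.349, -2.022]
contact_force: [-1.0, 2.5, 0.2]
grip_width: -0.0
t 26.05 p [ 0.5828 -0.0296  0.0446] j [ 0.19  0.72 -0.9   2.05  1.49  1.57 -1.57] F [-1.   2.5  0.2]
[[-0.243, 0.391, 0.887], [-0.666, -0.733, 0.14], [0.705, -0.557, 0.439]]
tilt 56.2 az 28.1 roll 26.0
s 11.8 lat(+x) 0.5
[ 0.583 -0.041  0.044] [ 7.  9. -2.] n45 0.3 [28. 35. -7.]
```

```bash
python3 -m crank '-1 2 2 -0.5 0;-1 2 2 -0.5 0'; python3 -m crank '-1 1.6 2 -0.5 0;-1 1.6 2 -0.5 0';python3 -c "
from h import *
go((.583,-.041,.044))"
```

```text
time_s: 26.25
tool_pos: [0.5825, -0.0357, 0.0447]
tcp_rot: [-1.333, 0.349, -2.022]
contact_force: [0.1, 1.9, -1.3]
grip_width: -0.0003
time_s: 26.45
tool_pos: [0.5826, -0.041, 0.0445]
tcp_rot: [-1.333, 0.348, -2.022]
contact_force: [-1.2, 3.2, 2.7]
grip_width: 0.0003
t 26.45 p [ 0.5826 -0.041   0.0445] j [ 0.21  0.71 -0.9   2.06  1.5   1.55 -1.57] F [-1.2  3.2  2.7]
[[-0.243, 0.392, 0.887], [-0.666, -0.732, 0.141], [0.705, -0.557, 0.439]]
tilt 56.2 az 28.2 roll 26.1
s 23.1 lat(+x) -0.6
[ 0.583 -0.041  0.044] [-0.  0.  0.] n45 0.0 [-30.  32.   6.]
```

Close to home; I'll creep forward until the force rises.

```bash
python3 -m crank '-1 1.3 1.5 0 0'; python3 -m crank '-1 1.3 1.5 0 0'; python3 -m crank '-1 1.3 1.5 0 0';python3 -c "
from h import *
go((.583,-.041,.044))
shot('side','g'); im=cv2.imread('pics/g.png'); cv2.imwrite('pics/g2.png',cv2.resize(im[150:300,260:460],None,fx=4,fy=4)) "
```

```text
time_s: 26.55
tool_pos: [0.5829, -0.043, 0.0446]
tcp_rot: [-1.333, 0.348, -2.022]
contact_force: [-1.0, 2.7, 0.6]
grip_width: 0.0003
time_s: 26.65
tool_pos: [0.5832, -0.0447, 0.0446]
tcp_rot: [-1.332, 0.348, -2.021]
contact_force: [-3.6, 11.5, 2.2]
grip_width: 0.0001
time_s: 26.75
tool_pos: [0.5835, -0.0448, 0.0444]
tcp_rot: [-1.331, 0.349, -2.017]
contact_force: [-5.2, 15.0, 2.9]
grip_width: 0.0003
t 26.75 p [ 0.5835 -0.0448  0.0444] j [ 0.22  0.7  -0.9   2.07  1.5   1.54 -1.56] F [-5.2 15.   2.9]
[[-0.241, 0.394, 0.887], [-0.67, -0.729, 0.142], [0.703, -0.56, 0.44]]
tilt 56.0 az 28.4 roll 26.1
s 27.0 lat(+x) 0.0
[ 0.583 -0.041  0.044] [-3. -3. -0.] n45 0.1 [-31. -32.  -1.]
```

View pics/g2.png

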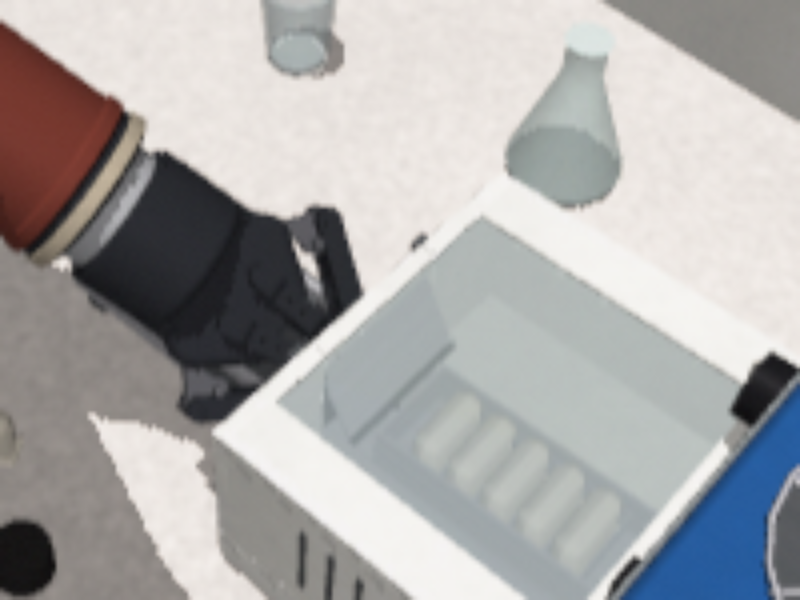

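The five cups are inside with the flap resting on the fingers (cup ends at crop (447,427) and (588,528)). A wrist force of 15 N has built up. I'll check against the predicted home position to tell the back stop from lintel contact.

```bash
cat > pj.py <<'E'
from h import *
c=calibration('side');K,Rc,t=map(np.array,(c['K'],c['R'],c['t']))
def pr(s,l,z):
    X=np.array([.5813,-.0179,0])+s/1e3*np.array([.0816,-.9967,0])+l/1e3*np.array([.9967,.0816,0])+[0,0,z/1e3]
    q=K@(Rc@X+t); return (q[:2]/q[2]-[260,150])*4
for d in (-10,-5,0,5): print(d,[pr(96+d+k,0,66).round(0).tolist() for k in (-49,49)],'frame corners top',[pr(96+d+k,l,58).round(0).tolist() for k in (-64,64) for l in (-27,27)])
print('lintel/roof front',pr(0,0,118),pr(0,-105,118))
E
python3 pj.py; python3 - <<'E'
import cv2
im=cv2.imread('pics/g.png')[225:305,345:440]; cv2.imwrite('pics/g3.png',cv2.convertScaleAbs(cv2.resize(im,None,fx=8,fy=8,interpolation=2),alpha=1.5,beta=-80))
E
```

```text
-10 [[412.0, 395.0], [580.0, 519.0]] frame corners top [[352.0, 421.0], [422.0, 354.0], [570.0, 588.0], [637.0, 509.0]]
-5 [[420.0, 401.0], [589.0, 526.0]] frame corners top [[360.0, 427.0], [429.0, 360.0], [579.0, 595.0], [646.0, 516.0]]
0 [[428.0, 407.0], [598.0, 532.0]] frame corners top [[368.0, 433.0], [437.0, 365.0], [588.0, 603.0], [656.0, 522.0]]
5 [[436.0, 413.0], [607.0, 539.0]] frame corners top [[375.0, 439.0], [445.0, 371.0], [598.0, 610.0], [665.0, 529.0]]
lintel/roof front [359.19509828 288.98966018] [203.12903213 428.47814219]
```

View pics/g3.png

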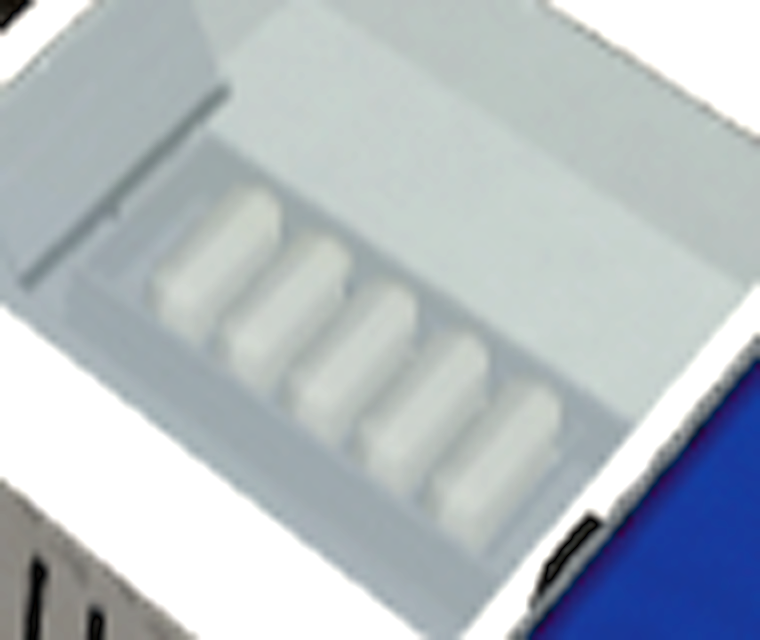

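The cup-row midpoint lies within about 2 mm of the predicted home, so the cassette is against the back stop. Now I'll back out along the same line and let the flap drop.

```bash
python3 -m crank '-1 -3 -4 0.5 0;-1 -6 -8 0.5 0;-1 -8 -10 0.5 0;-1 -10 -12 1 0;-1 -10 -12 1 0'; python3 -m crank '-1 -12 -14 1 0;-1 -14 -17 1 0;-1 -14 -17 1 0;-1 -14 -17 1 0;-1 -14 -17 1 0';python3 -c "
from h import *
go((.56,.2,.25))"
```

```text
time_s: 27.3
tool_pos: [0.5764, 0.0144, 0.0457]
tcp_rot: [-1.334, 0.35, -2.023]
contact_force: [0.3, -0.0, 0.1]
grip_width: -0.0001
time_s: 27.8
tool_pos: [0.5635, 0.1299, 0.0453]
tcp_rot: [-1.335, 0.349, -2.021]
contact_force: [-0.4, -0.2, -0.6]
grip_width: 0.0
t 27.8 p [0.5635 0.1299 0.0453] j [-0.1   0.85 -0.93  1.86  1.37  1.77 -1.65] F [-0.4 -0.2 -0.6]
[[-0.242, 0.391, 0.888], [-0.666, -0.733, 0.141], [0.706, -0.557, 0.437]]
tilt 56.1 az 28.1 roll 25.9
s -148.7 lat(+x) -5.7
[0.56 0.2  0.25] [  99. -167.   96.] n45 4.8 [ 20. -35.  20.]
```

```bash
python3 -m crank '-1 15 -24 14 0;-1 15 -24 14 0;-1 15 -24 14 0;-1 15 -24 14 0;-1 15 -24 14 0'; python3 -m crank '-1 0 0 0 0;-1 0 0 0 0';python3 - <<'E'
from h import *
s=state();print(s['tool_pos'],s['contact_force'])
shot('side','k'); shot('scene','k1')
im=cv2.imread('pics/k.png'); im1=cv2.imread('pics/k1.png')
cv2.imwrite('pics/k2.png',np.hstack([cv2.resize(im[190:300,300:440],(510,400)),cv2.resize(im1[150:350,170:320],(290,400))]))
W,_=world('side','k'); W0,_=world('side','b')
for n,(u,v) in dict(cup=(254,257),stopper=(265,289),frame=(205,186),flask=(400,190)).items(): print(n,W0[v,u].round(3),W[v,u].round(3))
E
```

```text
time_s: 28.3
tool_pos: [0.5561, 0.1883, 0.1949]
tcp_rot: [-1.348, 0.348, -2.007]
contact_force: [0.4, -0.1, -0.2]
grip_width: -0.0004
time_s: 28.5
tool_pos: [0.5554, 0.1934, 0.1987]
tcp_rot: [-1.342, 0.348, -2.005]
contact_force: [0.6, 0.3, -0.7]
grip_width: -0.0003
[0.55542703 0.19336061 0.19873638] [ 0.63713529  0.27327603 -0.65876479]
cup [0.425 0.096 0.03 ] [0.425 0.095 0.031]
stopper [0.402 0.027 0.021] [0.402 0.027 0.021]
frame [0.46  0.368 0.003] [0.46  0.367 0.004]
flask [0.787 0.015 0.031] [0.786 0.015 0.032]
```

View pics/k2.png

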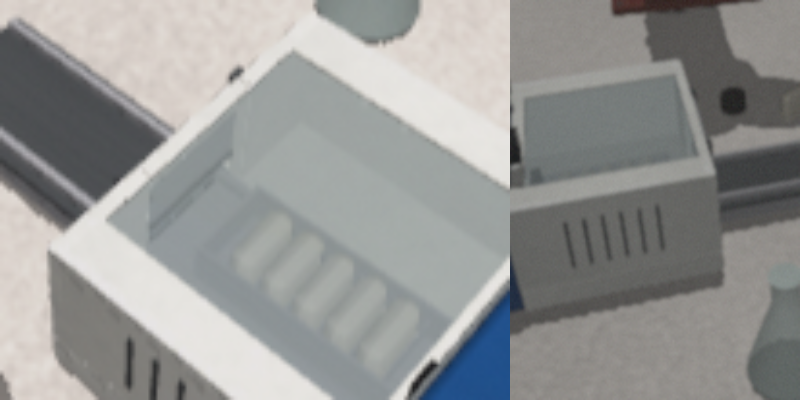

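The flap hangs shut behind the cassette, the ledge is clear, and the cups are at the home position. The cup, stopper, frame and flask read unmoved.

```bash
python3 -c "
from station import finish_job; print(finish_job())"
```

```text
the job is handed in; nothing more can be done
None
```

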